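Refit a fan tray in its hidden guides and latch it

TASK

Refit the fan tray of the grey equipment shelf: slide it nose first into the empty bay, feeling gently for the hidden guides behind the opening and never forcing it, until its face plate is fully home against the front. Then slide the blue-knobbed latch all the way across in front of the face plate and let go. Leave the other things on the bench where they are.

Things in the scene. Friction and masses are not known exactly. Their poses are not given: they have to be found in the camera images.
- fan_tray: Open-topped aluminium fan tray with a black blower in it, 0.28 to 0.48 kg, standing on the worktop. Origin: centre of the body's underside; +x to its nose (goes in first), z up. Body 120 mm long (x -60 to +60), 96 wide, walls 30 high, square corners. White face plate x -63 to -60, 144 mm wide, z 1 to 41. Home, its origin is at x = +60 in the shelf's frame.
- tray_grip (a point): Middle of the tray's blue pull grip, on the centre line behind the face plate: tray x -84, z 23 mm. The grip is 12 mm thick (tray y -6 to +6), x -100 to -63, z 10 to 36 mm. Pinch it across the 12 mm from above, or push on its rear end (x -100). Axes as the tray.
- tray_face (a point): Point at the rear side of the face plate (the side that comes to rest on the shelf's front plane), on the tray's centre line at its underside, 60 mm behind the tray's origin. Axes as the tray.
- shelf_unit: Grey equipment shelf fixed on the worktop's mat (top at z = 1 mm), 165 mm deep, 46 high. Origin: on its front plane at worktop level, under the middle of the open bay; +x into the bay, y left, z up. Front spans y -273 to +106; plugged transceivers stand 28 mm out of it at y -220 to -164. Opening 127 mm wide (y -63 to +63), 37 high, floor level with the worktop. Over 40 N from the tray is forcing.
- bay_mouth (a point): Middle of the opening: shelf x 0, y 0, z 18. Behind it, unseen, is a rigid guide channel 98.4 mm wide inside. Mounted in long slots, its centre is up to 9 mm left or right of the opening's middle, askew by up to 0.01 rad. Left guide begins 30 mm behind the front plane, right guide 55 mm: put the nose 42 mm in at the right (10 mm off the middle), move left till it touches, slide in along it.
- bay_rear (a point): Where the middle of the tray's nose comes when home: shelf x +120, y 0 (give or take the channel's 9 mm), z 12 mm. A contact block there resists over the last 7 mm with about 3 N and stays where it was pushed. The guides' front ends are blunt, without lead-in.
- latch (a joint): Slide latch on the shelf's front, right of the bay: 0 to 3 mm = open, 30 mm = fully across (end stop). Slides along the shelf's +y (left) with about 2 N of friction and stays where left. Its flat tongue, 6 to 10 mm in front of the front plane, reaches 25 mm left of the knob's middle; it passes in front of the face plate only when the tray is home.
- latch_knob (a point): Middle of the latch's blue knob: shelf x -22, y -110 mm plus the joint value, z 23. The knob is 12 mm wide along y, stands 10 to 34 mm in front of the front plane, z 10 to 36 mm; pinch it across the 12 mm from above. Axes as the shelf.
- notepad: white notepad, 150x92x19 mm, lying flat; a bystander, leave it where it is. Origin at the centre of its underside.
- screwdriver: orange and black precision screwdriver, 145 mm long, 14 mm thick, lying; a bystander, leave it where it is. Origin at the centre of its underside.
- tweezers: steel tweezers, 124 mm long, 12 mm wide, lying; a bystander, leave it where it is. Origin at the centre of its underside.
- spare_transceiver: loose transceiver, grey metal, 69x14x11 mm, lying; a bystander, leave it where it is. Origin at the centre of its underside.
- cleaner_cassette: white cleaning cassette, 118x64x37 mm, lying; a bystander, leave it where it is. Origin at the centre of its underside.
- solvent_bottle: white solvent dispenser bottle, 58 mm diameter, 121 mm high, standing; a bystander, leave it where it is. Origin at the centre of its underside.
- wrist_strap: blue wrist strap, a loop 68x81 mm, 19 mm high, standing on edge; a bystander, leave it where it is. Origin at the centre of its underside.
There are look-alikes about, which are no part of the job. There is more than one size of the fan_tray; the one meant has the size given above.

How it is judged:
On the way, in this order (a step that is already met when the one before it is completed fails the run):
1. the fan tray is fully home in the bay while the latch is still open (x of tray_face in the frame of shelf_unit between -0.003 and 0.003 m and y of tray_face in the frame of shelf_unit between -0.014 and 0.014 m and z of tray_face in the frame of shelf_unit below 0.005 m and angle between the x axis of fan_tray and the x axis of shelf_unit, either way round below 0.05 rad and angle between fan_tray's own z axis and vertical below 0.05 rad and value of joint latch below 0.008 m), for 0.2 s.
2. the latch is slid across in front of the tray's face plate (x of tray_face in the frame of shelf_unit between -0.003 and 0.003 m and y of tray_face in the frame of shelf_unit between -0.014 and 0.014 m and z of tray_face in the frame of shelf_unit below 0.005 m and angle between the x axis of fan_tray and the x axis of shelf_unit, either way round below 0.05 rad and angle between fan_tray's own z axis and vertical below 0.05 rad and value of joint latch above 0.026 m), for 0.2 s.
At the end, for the whole second after the job is handed in: Tray fully home: rear of its face plate within 3 mm of the shelf's front plane, within 14 mm of the middle of the opening, square within 0.05 rad, flat on the worktop and at rest; latch at least 26 mm across in front of it (closed after the tray was home) (all of step 2 and linear speed of fan_tray below 0.01 m/s); the robot touches nothing.
It fails at once if the fan tray is forced: more than 40 N between tray and shelf (guides, front, latch) (contact force between fan_tray and shelf_unit above 40 N).
It fails at once if a bystander is shifted by more than 25 mm (distance of any of notepad, screwdriver, tweezers, spare_transceiver, cleaner_cassette, solvent_bottle, wrist_strap from where it was at the start of the episode above 0.025 m).
It also fails if it takes over 69 s, if anything falls off the work surface, if the arm or the gripper's body presses on something with over 40 N, if the wrist force passes 120 N, or if a joint passes its speed limit or range.

ROBOT

A 7-joint arm with a two-finger parallel gripper is mounted at the origin on a cart in front of the work surface, level with it; the furniture and walls round the work are solid. World frame = base frame: x ahead of the robot, y to its left, z up, the work surface at z = 0. Lengths are in m, angles in rad, forces in N, time in s.
With the tool pointing down it reaches from about 0.4 to 0.85 m from the base axis. Payload 10.4 kg.
Tool frame: the origin (TCP) lies between the finger pads; the fingertips stand 14 mm ahead of it and the grasp point (between the pads) lies 5 mm behind it; z points along the fingers, y is the direction in which the jaws open and shut (so a half turn about z gives the same grasp; the last joint's range is limited). The gripper opens to 87 mm and grips with 3 to 60 N. Pads are 19 mm wide; open, the fingers measure 117 mm over their backs; the gripper's body (75 mm by 190 mm) begins 51 mm behind the grasp point.
Start: joints at [1.149, 0.332, -0.065, 1.46, 0.022, 1.35, -0.088], TCP at [0.243, -0.576, 0.201] pointing down, gripper open.
Joint ranges: [-2.6, 2.6], [-0.5, 2.12], [-1.47, 1.34], [0.16, 2.42], [-1.27, 4.41], [0.06, 2.06], [-2.6, 2.6]. Speed limits (rad/s): [2.22, 2.22, 2.79, 2.79, 3.14, 3.14, 3.14].

INTERFACE

Orientations are given as a unit quaternion [x, y, z, w].
In Python, from bench import readout, camera, calibration, order gives the robot as it stands.
- The arm moves only by the tool apply_moves, never from a script. Its argument "deltas" is a list of rows, each an object with "translation": the shift along the world's x, y, z in m, a list of three; "turn": the turn, a rotation vector about the world's x, y, z in rad, a list of three; "hand": the finger opening in m, from 0 to 0.087. A call has 1 to 5 rows; each row shifts and turns the pose as measured when the row begins; what a row does not reach is not made up. A row lasts 1/10 s, in which the tool goes at most 50 mm and 8.59 degrees, less where a joint would pass 70% of its speed; a pose out of reach is approached as far as the arm can. A call with a gripper value outside its range is refused whole. The fingers move at their own pace and stop on an object; "newtons" is the grip in N (left out, the last holds). Time passes only in rows, so rows that do not move let the fingers close. It gives the time, the measured TCP pose, the force and the opening at its end, in the units of the state.
- readout.read_state(): the state, without advancing time (a new reading comes with each control period).
- camera(name): name is "scene" or "top"; returns the picture (480x640x3 uint8, red, green, blue); there is no depth.
- calibration(name): a dict with "fx", "fy", "cx", "cy" (pixels), "D" ([k1, k2, p1, p2, k3] as OpenCV has them; the pictures are not rectified), "extrinsics" (4x4, takes a point from world to camera coordinates). Camera axes: x right, y down, z forward; pixel columns grow to the right and rows downward; lengths in m; the calibration is good to about 2 mm. A picture is of the moment at which its call begins. calibration takes no time and is no camera call.
- order.close_job(): hands the job in, once; it reports no verdict.
The state is a dict: "time": time; "joint_positions": joint angles; "joint_vel": joint speeds; "joint_torque": joint torques, N m; "ee_pos": TCP position; "eef_rot": TCP orientation; "ft_force": force on the tool from outside, world axes, zero at the start; "torque": the same for the moment, N m; "width": finger opening in m.
Only numpy, scipy, OpenCV 4.12 (cv2) and the standard library are available. Lean on these libraries where they do the work, as an engineer would, in place of code of your own. Each camera call takes 0.05 s, during which the arm holds its last target. There are 200 camera calls.

## Working session

There is one attempt and no reset: what is moved stays moved. The work goes in short steps, Python scripts to look and compute and a tool call to move; the robot and the scene stay as the last step left them, time stands still between calls to the robot, and variables do not carry over. Pictures are saved under pics/ and viewed, about 8 in all and at most 12, crops included, and the job is handed in when it is done.

Besides the shell and the picture viewer there is one more tool, called after ">>>" in YAML: its name, and indented under it one key for each argument. apply_moves: Moves the arm, as the interface text tells. Its arguments: {"type":"object","properties":{"deltas":{"type":"array","items":{"type":"object","properties":{"translation":{"type":"array","items":{"type":"number"}},"turn":{"type":"array","items":{"type":"number"}},"hand":{"type":"number"}}}},"newtons":{"type":"number"}},"required":["deltas"]}

```bash
mkdir -p pics
python3 - <<'E'
from bench import readout, camera, calibration
import cv2
for n in ("scene","top"):
    im=camera(n); cv2.imwrite(f"pics/{n}0.png",im[:,:,::-1])
    c=calibration(n); print(n,c)
s=readout.read_state(); print({k:s[k] for k in("time","ee_pos","eef_rot","ft_force","width")})
E
```

```text
scene {'fx': 581.4757603813571, 'fy': 581.4757603813571, 'cx': 312.5755727174531, 'cy': 243.1182214378407, 'D': array([0.05084894, 0.        , 0.        , 0.        , 0.        ]), 'extrinsics': array([[-0.84425943, -0.53587974, -0.00767575,  0.49407638],
       [-0.39427842,  0.63074496, -0.66836017,  0.28740905],
       [ 0.36300212, -0.56124299, -0.7437982 ,  1.71452151],
       [ 0.        ,  0.        ,  0.        ,  1.        ]])}
top {'fx': 444.0468566938542, 'fy': 444.0468566938542, 'cx': 320.9107025433343, 'cy': 240.1835587819023, 'D': array([-0.10707057,  0.        ,  0.        ,  0.        ,  0.        ]), 'extrinsics': array([[-0.03215212, -0.99947095, -0.00490426, -0.01661392],
       [-0.97733994,  0.03246655, -0.20917115,  0.60107256],
       [ 0.20921971, -0.00193217, -0.97786675,  1.13953038],
       [ 0.        ,  0.        ,  0.        ,  1.        ]])}
{'time': 0.1, 'ee_pos': array([ 0.24258476, -0.57560861,  0.20075942]), 'eef_rot': array([ 9.80181590e-01,  1.98100155e-01, -1.36087434e-04, -6.00791066e-04]), 'ft_force': array([-0.05915802, -0.68370533, -0.50001684]), 'width': 0.0873311452124962}
```

View pics/scene0.png

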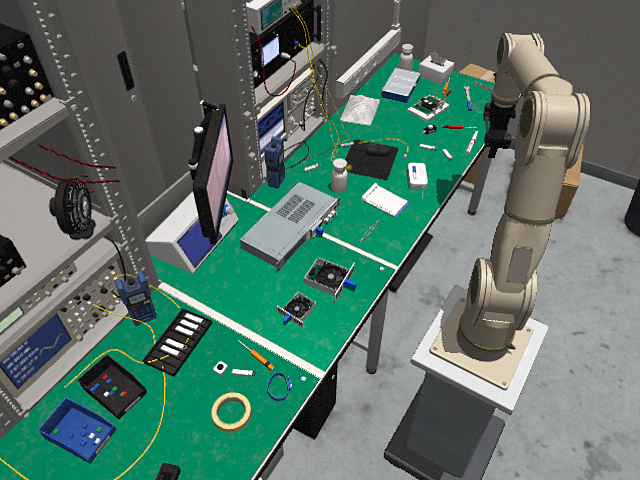

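View pics/top0.png

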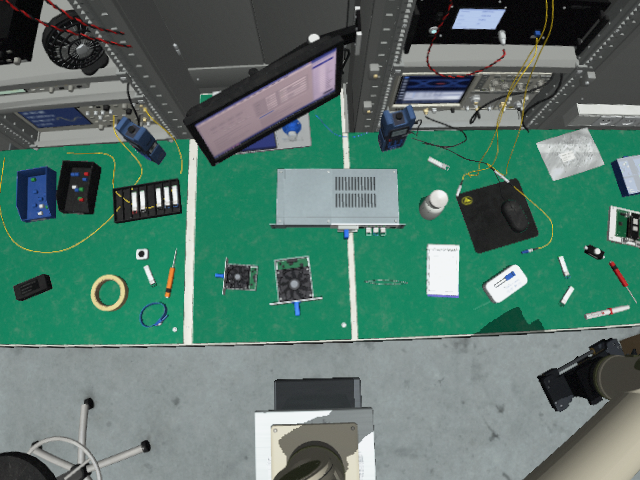

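Candidates for the tray: the larger one with its plate at about (297,300) and grip at (297,309), and the smaller one at (240,277) with its grip at (220,275). The larger one's plate is about 50 px wide (~144 mm), so I'm taking that. The latch knob is at about (346,233), and the shelf front runs along row ~226. I'll check this in an enlarged crop.

Run:
```python
import cv2
im=cv2.imread("pics/top0.png"); c=im[160:330,215:415]
cv2.imwrite("pics/c1.png",cv2.resize(c,None,fx=4,fy=4,interpolation=cv2.INTER_CUBIC)[:600])
c=im[160:325,215:415]
cv2.imwrite("pics/c1.png",cv2.resize(c,(800,660),interpolation=cv2.INTER_CUBIC)[60:660])
im=cv2.imread("pics/scene0.png"); c=im[180:330,230:370]
cv2.imwrite("pics/c2.png",cv2.resize(c,(560,600),interpolation=cv2.INTER_CUBIC))
```

```text
(no output)
```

View pics/c1.png

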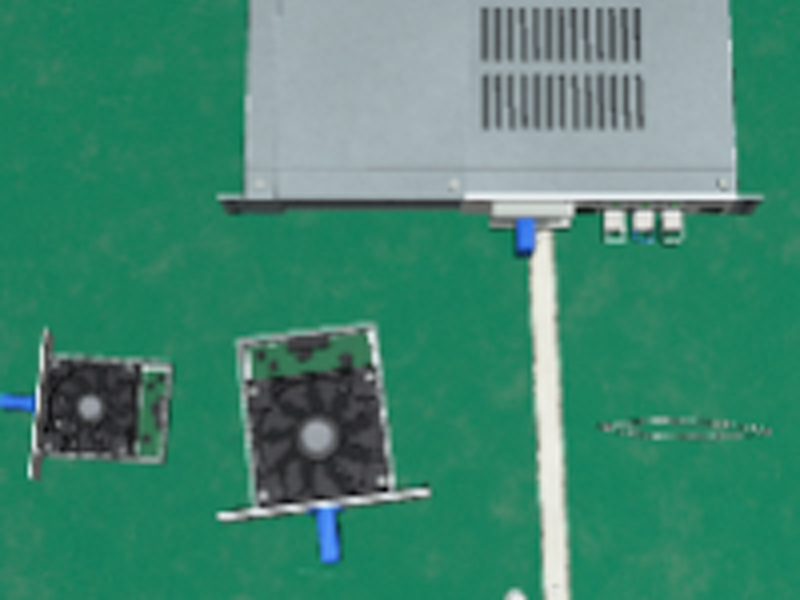

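View pics/c2.png

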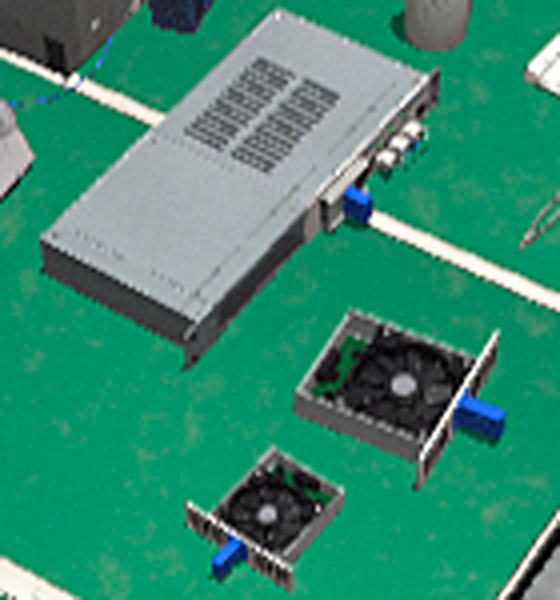

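```bash
cat > h.py <<'E'
import numpy as np, cv2
from scipy.optimize import least_squares
from bench import calibration
C={n:calibration(n) for n in("scene","top")}
def proj(n,P):
    c=C[n]; E=c["extrinsics"]; K=np.array([[c["fx"],0,c["cx"]],[0,c["fy"],c["cy"]],[0,0,1]])
    return cv2.projectPoints(np.asarray(P,float).reshape(-1,3),cv2.Rodrigues(E[:3,:3])[0],E[:3,3],K,c["D"])[0][:,0]
def place(p,L):
    c,s=np.cos(p[2]),np.sin(p[2]); L=np.asarray(L,float)
    return np.c_[p[0]+c*L[:,0]-s*L[:,1],p[1]+s*L[:,0]+c*L[:,1],L[:,2]]
def fit(obs,x0,free=0):
    # obs: list (cam,local xyz,pixel)
    def r(p):
        return np.concatenate([(proj(o[0],place(p,[o[1]]))[0]-o[2]) for o in obs])
    s=least_squares(r,x0,loss="soft_l1"); return s.x,r(s.x).reshape(-1,2)
T=lambda u,v:np.array([214.6+u/4,159.6+(v+60)/4])
S=lambda u,v:np.array([229.6+u/4,179.6+v/4])
E
python3 - <<'E'
from h import *
np.set_printoptions(precision=4,suppress=True)
m=1e-3
tr=[("top",(.06,.048,.031),T(237,341)),("top",(.06,-.048,.031),T(376,323)),("top",(-.0615,.072,.041),T(219,517)),("top",(-.0615,-.072,.041),T(429,491)),("top",(-.1,0,.036),T(331,560)),
("scene",(.06,.048,.031),S(298,393)),("scene",(.06,-.048,.031),S(350,312)),("scene",(-.0615,.072,.041),S(428,450)),("scene",(-.0615,-.072,.041),S(497,335))]
for k in("top","scene",""):
    print("tray",k,*fit([o for o in tr if k in o[0]],[.52,.03,0.1]))
sh=[("top",(0,.106,.046),T(220,199)),("top",(0,-.273,.046),T(761,199)),("top",(-.034,-.110,.036),T(525,255)),
("scene",(0,-.273,.046),S(438,68)),("scene",(0,.106,.046),S(204,328))]
for k in("top","scene",""):
    print("shelf",k,*fit([o for o in sh if k in o[0]],[.7,.03,0.]))
E
```

```text
tray top [0.5021 0.0423 0.0892] [[-0.0032 -0.5781]
 [-0.2734 -0.2312]
 [-0.2053  0.0716]
 [ 0.4297  0.1465]
 [ 0.0644  0.5325]]
tray scene [0.5006 0.0434 0.1246] [[-0.0209  0.1906]
 [-0.1877 -0.5082]
 [-0.263   2.6037]
 [ 0.5303 -1.3278]]
tray  [0.5017 0.0427 0.0992] [[-0.3628 -0.2313]
 [-0.6701 -0.2245]
 [-0.1166  0.4662]
 [ 0.4591  0.0074]
 [ 0.2692  0.6427]
 [-0.3083 -0.5628]
 [ 0.1921 -0.971 ]
 [-1.1946  2.4652]
 [ 0.6851 -1.0762]]
shelf top [ 0.6494  0.0014 -0.0349] [[-0.9678  0.231 ]
 [ 0.2122  0.4649]
 [ 0.5574 -0.915 ]]
shelf scene [ 0.6474 -0.0096  0.0107] [[ 0.4298 -3.3846]
 [-0.3807  1.0988]]
shelf  [ 0.6487  0.0008 -0.0286] [[-0.7517  0.6755]
 [ 0.4225  0.0827]
 [ 0.8617 -0.9422]
 [ 1.191  -0.6917]
 [-3.6558  2.5169]]
```

```bash
cat > ov.py <<'E'
from h import *
def seg(im,n,p,pts,col,off,k):
    P=proj(n,place(p,pts)); P=((P-off+.5)*k-.5); cv2.polylines(im,[np.round(P*8).astype(int).reshape(-1,1,2)],False,col,1,cv2.LINE_AA,3)
def draw(im,n,tp,sp,off,k,q=0.):
    if sp is not None:
        for pts in ([(0,.106,.001),(0,.106,.046),(0,-.273,.046),(0,-.273,.001)],[(0,.063,.0),(0,.063,.037),(0,-.063,.037),(0,-.063,0)],
          [(-.010,-.104+q,.036),(-.034,-.104+q,.036),(-.034,-.116+q,.036),(-.010,-.116+q,.036)],[(.165,.106,.046),(0,.106,.046)],[(-.028,-.164,.03),(-.028,-.22,.03)]): seg(im,n,sp,pts,(0,0,255),off,k)
    if tp is not None:
        for pts in ([(.06,.048,.03),(.06,-.048,.03),(-.06,-.048,.03),(-.06,.048,.03),(.06,.048,.03)],[(-.06,.072,.041),(-.063,.072,.041),(-.063,-.072,.041),(-.06,-.072,.041),(-.06,.072,.041)],[(-.063,.006,.036),(-.1,.006,.036),(-.1,-.006,.036),(-.063,-.006,.036)]): seg(im,n,tp,pts,(0,255,255),off,k)
def crop(im,off,wh,k):
    o=np.array(off); return cv2.resize(im[o[1]:o[1]+wh[1],o[0]:o[0]+wh[0]],None,fx=k,fy=k,interpolation=cv2.INTER_CUBIC)
E
python3 - <<'E'
from ov import *
t,s=[.5020,.0424,.091],[.6492,.0014,-.034]
A=crop(cv2.imread("pics/top0.png"),(262,215),(150,100),5); draw(A,"top",t,s,np.array((262,215)),5)
B=crop(cv2.imread("pics/scene0.png"),(260,200),(85,60),5)
B=crop(cv2.imread("pics/scene0.png"),(262,190),(100,110),5)[:, :]; draw(B,"scene",t,s,np.array((262,190)),5)
cv2.imwrite("pics/o1.png",A); cv2.imwrite("pics/o2.png",B)
E
```

```text
(no output)
```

View pics/o1.png

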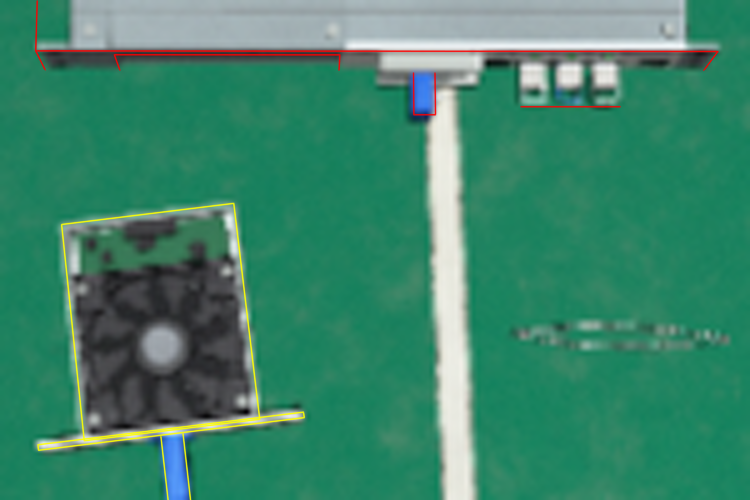

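View pics/o2.png

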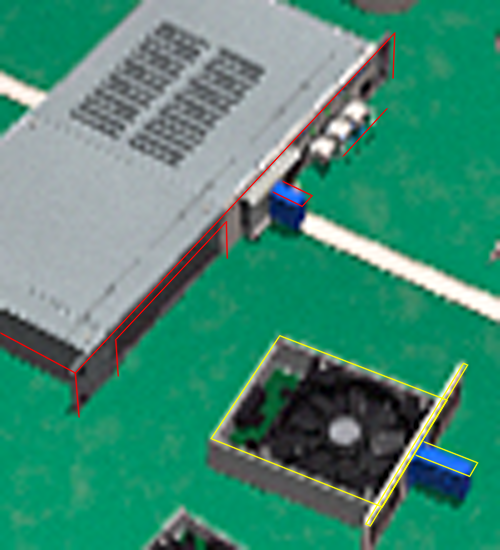

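The overlay agrees with the tray in both views. In the top crop the shelf front and knob line up to about 1 px, and in the scene crop the knob is about 1 px off. I'm moving over the tray grip at about (0.418, 0.035), yaw 0.091.

>>> apply_moves:
  deltas:
    - {"translation": [0.021,0.042,0],"turn": [0,0,-0.022],"hand": 0.05}
    - {"translation": [0.021,0.042,0],"turn": [0,0,-0.022],"hand": 0.05}
    - {"translation": [0.021,0.042,0],"turn": [0,0,-0.022],"hand": 0.05}
    - {"translation": [0.021,0.042,0],"turn": [0,0,-0.022],"hand": 0.05}
    - {"translation": [0.021,0.042,0],"turn": [0,0,-0.022],"hand": 0.05}

```text
time: 0.6
ee_pos: [0.3436, -0.3628, 0.1971]
eef_rot: [0.991, 0.136, -0.002, -0.002]
ft_force: [0.7, -0.5, 0.0]
width: 0.0553
```

>>> apply_moves:
  deltas:
    - {"translation": [0.021,0.042,0],"turn": [0,0,-0.022],"hand": 0.05}
    - {"translation": [0.021,0.042,0],"turn": [0,0,-0.022],"hand": 0.05}
    - {"translation": [0.021,0.042,0],"turn": [0,0,-0.022],"hand": 0.05}
    - {"translation": [0.021,0.042,0],"turn": [0,0,-0.022],"hand": 0.05}
    - {"translation": [0,0.042,0],"turn": [0,0,-0.022],"hand": 0.05}

```text
time: 1.1
ee_pos: [0.4302, -0.1424, 0.1962]
eef_rot: [0.997, 0.08, -0.003, -0.002]
ft_force: [0.4, 0.1, 0.1]
width: 0.0504
```

>>> apply_moves:
  deltas:
    - {"translation": [-0.003,0.045,0],"turn": [0,0,-0.018],"hand": 0.05}
    - {"translation": [-0.003,0.045,0],"turn": [0,0,-0.018],"hand": 0.05}
    - {"translation": [-0.003,0.045,0],"turn": [0,0,-0.017],"hand": 0.05}
    - {"translation": [-0.002,0.042,0],"turn": [0,0,-0.016],"hand": 0.05}
    - {"translation": [0,0,0],"turn": [0,0,0],"hand": 0.05}

```text
time: 1.6
ee_pos: [0.4166, 0.0476, 0.1955]
eef_rot: [0.999, 0.048, -0.003, -0.002]
ft_force: [0.5, -0.7, 0.9]
width: 0.0497
```

```bash
cat > st.py <<'E'
from bench import readout
import numpy as np
from scipy.spatial.transform import Rotation as R
np.set_printoptions(precision=4,suppress=True)
s=readout.read_state(); X=R.from_quat(s["eef_rot"]).as_matrix()
print("t",s["time"],"pos",s["ee_pos"],"yaw",np.arctan2(X[1,0],X[0,0]),"z",X[:,2],"F",s["ft_force"],"w",s["width"])
E
python3 st.py
```

```text
t 1.6 pos [0.4166 0.0476 0.1955] yaw 0.09539403156978558 z [-0.0058  0.0044 -1.    ] F [ 0.4878 -0.6922  0.8607] w 0.04973494150955829
```

>>> apply_moves:
  deltas:
    - {"translation": [0.002,-0.013,0],"turn": [-0.004,-0.006,-0.004],"hand": 0.05}
    - {"translation": [0,0,-0.04],"turn": [0,0,0],"hand": 0.05}
    - {"translation": [0,0,-0.04],"turn": [0,0,0],"hand": 0.05}
    - {"translation": [0,0,-0.03],"turn": [0,0,0],"hand": 0.05}
    - {"translation": [0,0,0],"turn": [0,0,0],"hand": 0.05}

```text
time: 2.1
ee_pos: [0.4193, 0.0261, 0.0825]
eef_rot: [0.999, 0.043, 0.002, 0.002]
ft_force: [-0.6, -0.8, -0.0]
width: 0.0501
```

```bash
python3 st.py
```

```text
t 2.1 pos [0.4193 0.0261 0.0825] yaw 0.08642990129407914 z [ 0.0035 -0.0032 -1.    ] F [-0.6182 -0.7961 -0.0225] w 0.050092635864116865
```

>>> apply_moves:
  deltas:
    - {"translation": [-0.001,0.008,0],"turn": [0.003,0.003,0.005],"hand": 0.05}
    - {"translation": [0,0,0],"turn": [0,0,0],"hand": 0.05}
    - {"translation": [0,0,0],"turn": [0,0,0],"hand": 0.05}

```text
time: 2.4
ee_pos: [0.4199, 0.0322, 0.0853]
eef_rot: [0.999, 0.044, 0.001, 0.0]
ft_force: [0.9, -0.3, -0.2]
width: 0.0499
```

```bash
python3 st.py
```

```text
t 2.4 pos [0.4199 0.0322 0.0853] yaw 0.08817172857181574 z [ 0.0023 -0.0002 -1.    ] F [ 0.9376 -0.3273 -0.2095] w 0.049888798508975346
```

Good enough, apart from 2.5 mm in y. Next I descend to TCP z ≈ 0.022 and grip lightly.

>>> apply_moves:
  deltas:
    - {"translation": [-0.001,0.002,-0.025],"turn": [0,0.002,0.002],"hand": 0.05}
    - {"translation": [0,0,-0.023],"turn": [0,0,0],"hand": 0.05}
    - {"translation": [0,0,-0.013],"turn": [0,0,0],"hand": 0.05}
    - {"translation": [0,0,0],"turn": [0,0,0],"hand": 0.05}
    - {"translation": [0,0,0],"turn": [0,0,0],"hand": 0.05}
  newtons: 20

```text
time: 2.9
ee_pos: [0.4248, 0.0334, 0.0291]
eef_rot: [0.999, 0.045, 0.006, 0.001]
ft_force: [-0.3, 0.5, -0.1]
width: 0.0497
```

```bash
python3 st.py
```

```text
t 2.9 pos [0.4248 0.0334 0.0291] yaw 0.08938394770673679 z [ 0.0124 -0.0021 -0.9999] F [-0.2676  0.5475 -0.091 ] w 0.049677181563228444
```

>>> apply_moves:
  deltas:
    - {"translation": [-0.006,0.001,-0.004],"turn": [0.002,0.012,0.001],"hand": 0.05}
    - {"translation": [0,0,0],"turn": [0,0,0],"hand": 0.05}
    - {"translation": [-0.001,0,-0.004],"turn": [0,0,0],"hand": 0.05}
    - {"translation": [0,0,0],"turn": [0,0,0],"hand": 0.05}

```text
time: 3.3
ee_pos: [0.4193, 0.0343, 0.0233]
eef_rot: [0.999, 0.045, 0.002, 0.001]
ft_force: [0.1, -0.2, 0.2]
width: 0.0497
```

```bash
python3 st.py
```

```text
t 3.3 pos [0.4193 0.0343 0.0233] yaw 0.08995236068559387 z [ 0.0039 -0.0009 -1.    ] F [ 0.1243 -0.2391  0.169 ] w 0.04969194129279895
```

>>> apply_moves:
  deltas:
    - {"translation": [0,0,-0.002],"turn": [0,0.003,0],"hand": 0.0}
    - {"translation": [0,0,0],"turn": [0,0,0],"hand": 0.0}
    - {"translation": [0,0,0],"turn": [0,0,0],"hand": 0.0}
    - {"translation": [0,0,0],"turn": [0,0,0],"hand": 0.0}
    - {"translation": [0,0,0],"turn": [0,0,0],"hand": 0.0}
  newtons: 20

```text
time: 3.8
ee_pos: [0.4195, 0.0343, 0.0214]
eef_rot: [0.999, 0.045, 0.0, 0.0]
ft_force: [-0.2, 0.3, 0.3]
width: 0.0178
```

```bash
python3 st.py
python3 - <<'E'
from ov import *
from bench import readout
# shelf-frame goals: tool pose if grasp at tray x -84
s=[.6492,.0014,-.034]
for x,y in((-.04,0),(0,0),(.042-.06-.084+.0,-.010),(-.024,0)): print((x,y),place(s,[(x,y,0)]))
E
```

```text
t 3.8 pos [0.4195 0.0343 0.0214] yaw 0.0899629204655229 z [ 0.001  -0.0008 -1.    ] F [-0.1536  0.3047  0.2906] w 0.01782310648436228
(-0.04, 0) [[0.60922312 0.00275974 0.        ]]
(0, 0) [[0.6492 0.0014 0.    ]]
(-0.10200000000000001, -0.01) [[ 0.54691902 -0.00512689  0.        ]]
(-0.024, 0) [[0.62521387 0.00221584 0.        ]]
```

>>> apply_moves:
  deltas:
    - {"translation": [0,0,0],"turn": [0,0,0],"hand": 0.0}
    - {"translation": [0,0,0.001],"turn": [0,0,0],"hand": 0.0}
    - {"translation": [0.01,-0.007,0],"turn": [0,0,-0.02],"hand": 0.0}
    - {"translation": [0.01,-0.007,0],"turn": [0,0,-0.02],"hand": 0.0}
    - {"translation": [0.01,-0.007,0],"turn": [0,0,-0.02],"hand": 0.0}
  newtons: 25

```text
time: 4.3
ee_pos: [0.4513, 0.0118, 0.0227]
eef_rot: [1.0, 0.013, 0.001, 0.001]
ft_force: [0.1, 0.2, -0.3]
width: 0.0003
```

```bash
python3 st.py
```

```text
t 4.3 pos [0.4513 0.0118 0.0227] yaw 0.026609324801561408 z [ 0.0015 -0.0019 -1.    ] F [ 0.0753  0.1665 -0.3219] w 0.00026720953618628257
```

Width is 0, so the fingers missed the grip. I'll look.

Run:
```python
from ov import *
from bench import camera,readout
s=[.6492,.0014,-.034]
a=camera("top")[:,:,::-1].copy();b=camera("scene")[:,:,::-1].copy()
cv2.imwrite("pics/t2.png",a);cv2.imwrite("pics/s2.png",b)
A=crop(a,(255,205),(100,150),4);B=crop(b,(280,210),(100,150),4)
cv2.imwrite("pics/v2.png",np.hstack([A,B]))
print(proj("top",readout.read_state()["ee_pos"]),proj("scene",readout.read_state()["ee_pos"]))
```

```text
[[305.31089238 296.8774915 ]] [[345.88733469 274.86488322]]
```

View pics/v2.png

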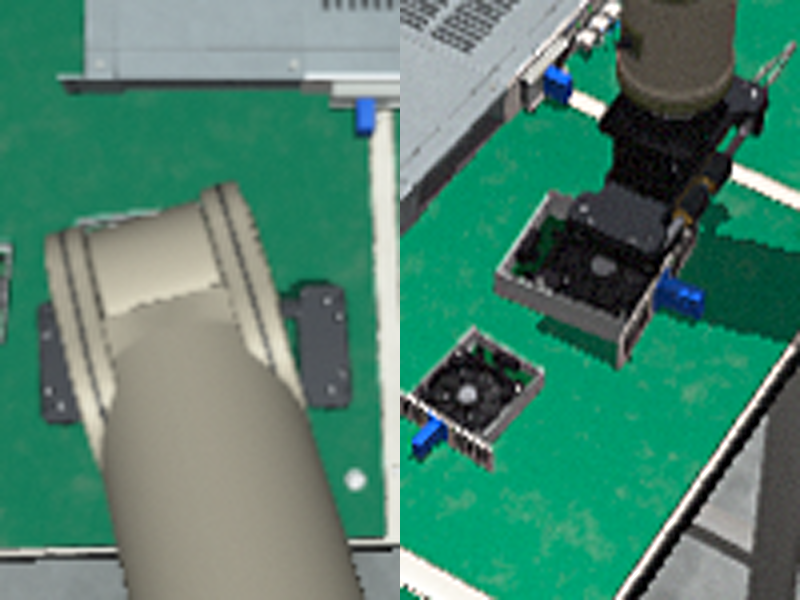

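Run:
```python
from ov import *
b=cv2.imread("pics/s2.png")
B=crop(b,(315,215),(80,75),8); 
from bench import readout
p=readout.read_state()["ee_pos"]
for q in (p,p+[0,0,-.014],p+[0,0,.056]):
    u=((proj("scene",q)[0]-[315,215]+.5)*8).astype(int); cv2.drawMarker(B,tuple(int(i) for i in u),(0,0,255),0,12,1)
draw(B,"scene",[.5020,.0424,.091],None,np.array((315,215)),8)
cv2.imwrite("pics/v3.png",B)
```

```text
(no output)
```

View pics/v3.png

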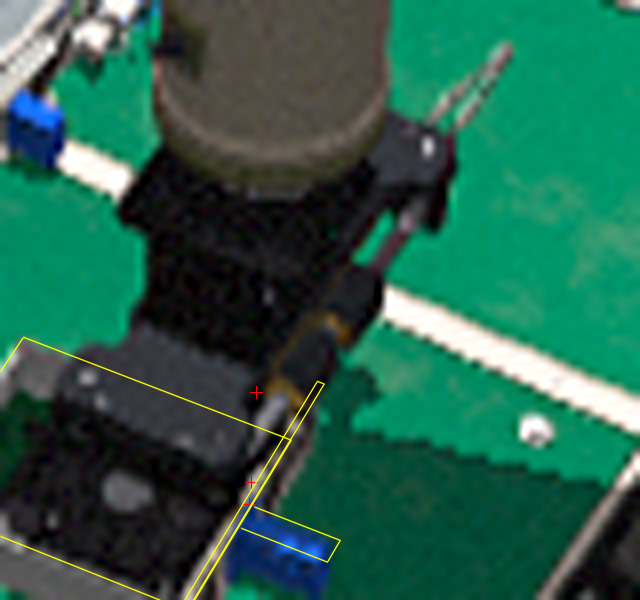

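```bash
python3 - <<'E'
from h import *
np.set_printoptions(precision=4,suppress=True)
def tri(a,b):
    r=lambda P:np.r_[proj("top",P)[0]-a,proj("scene",P)[0]-b]
    s=least_squares(r,[.45,0,.1]); return s.x,s.fun
P=[.4513,.0118,.0227]
for dz in(0,.05,.08,.1,.12): q=np.add(P,[0,0,dz]); print(dz,proj("top",q),proj("scene",q))
V=lambda u,v:np.array([254.6+u/4,204.6+v/4]); W=lambda u,v:np.array([314.6+u/8,214.6+v/8])
print("near plate",tri(V(60,362),W(160,390))); print("far plate",tri(V(325,345),W(415,150)))
t=[.502,.0424,.091]
for n in("top","scene"):print(n,proj(n,place(t,[(-.1,0,.036),(.06,.048,.03),(.06,-.048,.03)])))
E
python3 st.py
```

```text
0 [[305.1723 297.1082]] [[345.9933 275.0238]]
0.05 [[304.4157 295.5202]] [[346.5517 264.9809]]
0.08 [[303.9304 294.5014]] [[346.8983 258.7564]]
0.1 [[303.5926 293.7923]] [[347.1344 254.5204]]
0.12 [[303.2428 293.0577]] [[347.3747 250.2132]]
near plate (array([0.4474, 0.0927, 0.1647]), array([-0.1019, -0.2478,  0.3154,  0.0742]))
far plate (array([ 0.4461, -0.0716,  0.1483]), array([ 1.3023,  3.0148, -4.0856, -0.7679]))
top [[297.4423 315.153 ]
 [273.8129 259.3948]
 [308.2588 255.184 ]]
scene [[356.2326 283.4065]
 [303.7313 277.215 ]
 [317.4391 256.6573]]
t 4.4 pos [0.4519 0.0114 0.0227] yaw 0.02547478435080847 z [ 0.002  -0.0013 -1.    ] F [ 0.0804  0.2918 -0.5453] w 0.00025977611386104974
```

>>> apply_moves:
  deltas:
    - {"translation": [0,0,0.04],"turn": [0,0,0],"hand": 0.0}
    - {"translation": [0,0,0.04],"turn": [0,0,0],"hand": 0.0}
    - {"translation": [0,-0.045,0],"turn": [0,0,0],"hand": 0.0}
    - {"translation": [0,-0.045,0],"turn": [0,0,0],"hand": 0.0}
    - {"translation": [0,-0.045,0],"turn": [0,0,0],"hand": 0.0}

```text
time: 4.9
ee_pos: [0.4521, -0.1209, 0.106]
eef_rot: [1.0, 0.019, 0.001, -0.001]
ft_force: [1.4, 0.9, -0.7]
width: 0.0008
```

>>> apply_moves:
  deltas:
    - {"translation": [0,0,0],"turn": [0,0,0],"hand": 0.0}
    - {"translation": [0,0,0],"turn": [0,0,0],"hand": 0.0}

```text
time: 5.1
ee_pos: [0.4512, -0.1272, 0.1057]
eef_rot: [1.0, 0.014, 0.0, -0.0]
ft_force: [-0.2, 0.5, 0.4]
width: 0.0007
```

```bash
python3 st.py
python3 - <<'E'
from ov import *
from bench import camera,readout
a=camera("top")[:,:,::-1].copy();b=camera("scene")[:,:,::-1].copy()
cv2.imwrite("pics/t3.png",a);cv2.imwrite("pics/s3.png",b)
p=readout.read_state()["ee_pos"]; u=proj("scene",p)[0]; print(u,proj("top",p))
B=crop(b,(290,195),(120,120),5)
for q in (p+[0,0,-.014],):
    w=((proj("scene",q)[0]-[290,195]+.5)*5).astype(int); cv2.drawMarker(B,tuple(int(i) for i in w),(0,0,255),0,10,1)
A=crop(a,(262,245),(40,120),5)
cv2.imwrite("pics/v4.png",np.hstack([A,B]))
E
```

```text
t 5.1 pos [ 0.4512 -0.1272  0.1057] yaw 0.02796984051652678 z [ 0.0007  0.001  -1.    ] F [-0.1503  0.4545  0.4107] w 0.000706280991066505
[368.64140435 230.38389141] [[358.11359028 292.67423519]]
```

View pics/v4.png

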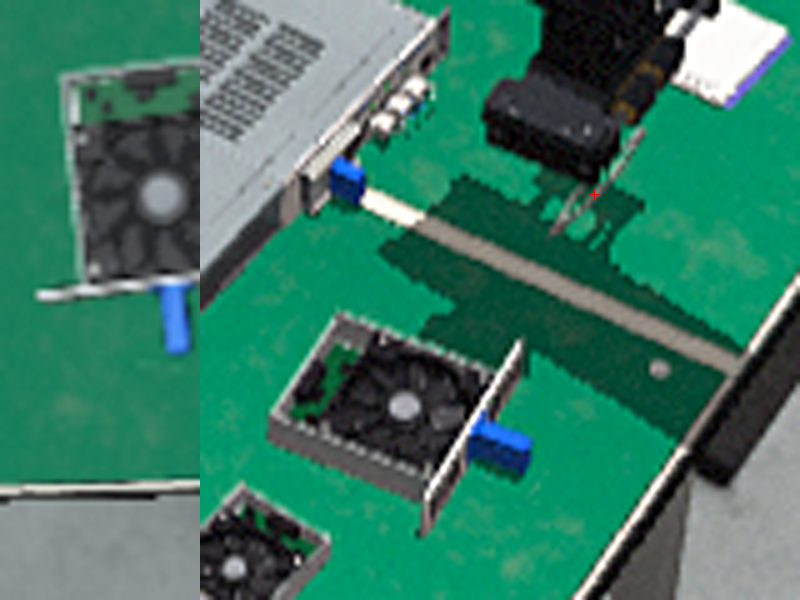

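The red marker shows where the fingertip should be by the reported pose, and no finger is visible there. I'll probe the bare bench with closed fingers to calibrate z.

>>> apply_moves:
  deltas:
    - {"translation": [-0.025,0.045,0],"turn": [0,0,0],"hand": 0.0}
    - {"translation": [0,0,-0.03],"turn": [0,0,0],"hand": 0.0}
    - {"translation": [0,0,-0.03],"turn": [0,0,0],"hand": 0.0}
    - {"translation": [0,0,-0.01],"turn": [0,0,0],"hand": 0.0}
    - {"translation": [0,0,0],"turn": [0,0,0],"hand": 0.0}

```text
time: 5.7
ee_pos: [0.4279, -0.0763, 0.0358]
eef_rot: [1.0, 0.019, 0.002, 0.0]
ft_force: [0.5, 0.4, 0.0]
width: 0.0003
```

>>> apply_moves:
  deltas:
    - {"translation": [0,0,-0.006],"turn": [0,0,0],"hand": 0.0}
    - {"translation": [0,0,0],"turn": [0,0,0],"hand": 0.0}

```text
time: 5.9
ee_pos: [0.4288, -0.0758, 0.0307]
eef_rot: [1.0, 0.02, 0.003, 0.0]
ft_force: [0.3, -0.3, 0.1]
width: 0.0004
```

```bash
python3 st.py
python3 - <<'E'
from h import *
for z in(.10,.13,.162,.2): print(z,proj("scene",[.4137,-.032,z]))
print(readout.read_state() if 0 else "")
E
```

```text
t 5.9 pos [ 0.4288 -0.0758  0.0307] yaw 0.039174972358724636 z [ 0.0058 -0.0001 -1.    ] F [ 0.3418 -0.3201  0.0732] w 0.0004304217541090084
0.1 [[364.42947045 255.10999997]]
0.13 [[365.00191875 248.72883502]]
0.162 [[365.62924942 241.74422803]]
0.2 [[366.39766471 233.20064272]]
```

>>> apply_moves:
  deltas:
    - {"translation": [0,0,-0.007],"turn": [0,0.005,0],"hand": 0.0}
    - {"translation": [0,0,0],"turn": [0,0,0],"hand": 0.0}
    - {"translation": [0,0,-0.004],"turn": [0,0,0],"hand": 0.0}
    - {"translation": [0,0,0],"turn": [0,0,0],"hand": 0.0}

```text
time: 6.3
ee_pos: [0.4304, -0.0765, 0.0204]
eef_rot: [1.0, 0.019, 0.002, 0.0]
ft_force: [-0.1, 0.1, 0.7]
width: 0.0004
```

>>> apply_moves:
  deltas:
    - {"translation": [0,0,-0.004],"turn": [0,0,0],"hand": 0.0}
    - {"translation": [0,0,0],"turn": [0,0,0],"hand": 0.0}

```text
time: 6.5
ee_pos: [0.4304, -0.0766, 0.0162]
eef_rot: [1.0, 0.019, 0.002, 0.0]
ft_force: [0.1, 0.2, 0.1]
width: 0.0002
```

>>> apply_moves:
  deltas:
    - {"translation": [0,0,-0.003],"turn": [0,0,0],"hand": 0.0}
    - {"translation": [0,0,0],"turn": [0,0,0],"hand": 0.0}

```text
time: 6.7
ee_pos: [0.4304, -0.0766, 0.0129]
eef_rot: [1.0, 0.019, 0.002, 0.0]
ft_force: [-1.3, 0.4, -1.0]
width: 0.0005
```

>>> apply_moves:
  deltas:
    - {"translation": [0,0,-0.005],"turn": [0,0,0],"hand": 0.0}
    - {"translation": [0,0,0],"turn": [0,0,0],"hand": 0.0}

```text
time: 6.9
ee_pos: [0.4304, -0.0766, 0.0075]
eef_rot: [1.0, 0.019, 0.002, 0.001]
ft_force: [-0.2, -0.1, -0.8]
width: 0.0005
```

>>> apply_moves:
  deltas:
    - {"translation": [0,0,-0.003],"turn": [0,0,0],"hand": 0.0}

```text
time: 7.0
ee_pos: [0.4307, -0.0767, 0.0046]
eef_rot: [1.0, 0.019, 0.002, 0.001]
ft_force: [-0.5, -0.5, 0.4]
width: 0.0009
```

The reported z is clearly too low: by that reading the tip is at −9 mm, yet there is no contact. I'll keep probing.

>>> apply_moves:
  deltas:
    - {"translation": [0,0,-0.006],"turn": [0,0,0],"hand": 0.0}
    - {"translation": [0,0,-0.004],"turn": [0,0,0],"hand": 0.0}

```text
time: 7.2
ee_pos: [0.4308, -0.0768, -0.0061]
eef_rot: [1.0, 0.019, 0.002, 0.001]
ft_force: [0.0, 1.2, -0.9]
width: 0.0003
```

>>> apply_moves:
  deltas:
    - {"translation": [0,0,-0.003],"turn": [0,0,0],"hand": 0.0}
    - {"translation": [0,0,-0.003],"turn": [0,0,0],"hand": 0.0}

```text
time: 7.4
ee_pos: [0.4305, -0.0766, -0.013]
eef_rot: [1.0, 0.019, 0.002, 0.001]
ft_force: [0.4, 0.1, -0.3]
width: 0.0005
```

>>> apply_moves:
  deltas:
    - {"translation": [0,0,-0.003],"turn": [0,0,0],"hand": 0.0}

```text
time: 7.5
ee_pos: [0.4305, -0.0766, -0.0163]
eef_rot: [1.0, 0.019, 0.002, 0.0]
ft_force: [-0.2, -0.1, 0.8]
width: 0.0005
```

>>> apply_moves:
  deltas:
    - {"translation": [0,0,-0.003],"turn": [0,0,0],"hand": 0.0}
    - {"translation": [0,0,0],"turn": [0,0,0],"hand": 0.0}

```text
time: 7.7
ee_pos: [0.4305, -0.0766, -0.0195]
eef_rot: [1.0, 0.019, 0.001, 0.001]
ft_force: [-3.7, 0.9, 8.7]
width: 0.0008
```

>>> apply_moves:
  deltas:
    - {"translation": [0,0,-0.003],"turn": [0,0,0],"hand": 0.0}
    - {"translation": [0,0,0],"turn": [0,0,0],"hand": 0.0}

```text
time: 7.9
ee_pos: [0.431, -0.0767, -0.0189]
eef_rot: [1.0, 0.019, 0.001, 0.002]
ft_force: [-0.0, 0.2, 0.3]
width: 0.0003
```

```bash
python3 st.py
python3 - <<'E'
from ov import *
from bench import camera,readout
b=camera("scene")[:,:,::-1].copy();cv2.imwrite("pics/s4.png",b)
print(proj("scene",readout.read_state()["ee_pos"]))
B=crop(b,(300,190),(100,85),7);cv2.imwrite("pics/v5.png",B)
E
```

```text
t 7.9 pos [ 0.431  -0.0767 -0.0189] yaw 0.037741038496679105 z [ 0.0014 -0.0037 -1.    ] F [-0.0044  0.1965  0.3385] w 0.00025033671046147
[[364.21505458 267.75351764]]
```

View pics/v5.png

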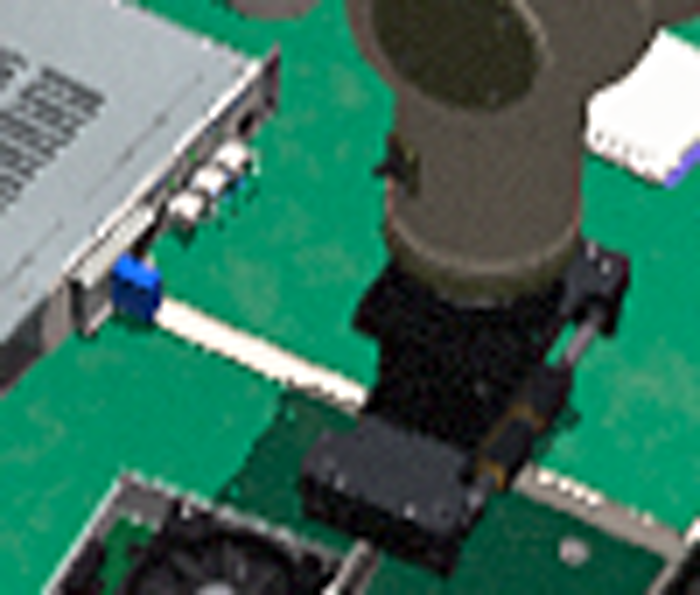

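Contact (8.7 N) came at reported z ≈ −0.019, so the fingertips are about 33 mm higher than reported. The tray has not moved. I'll regrasp with the tips about 6 mm above the bench, at reported z −0.013.

>>> apply_moves:
  deltas:
    - {"translation": [0,0,0.04],"turn": [0,0,0],"hand": 0.06}
    - {"translation": [0,0,0.04],"turn": [0,0,0.01],"hand": 0.06}
    - {"translation": [-0.003,0.035,0],"turn": [0,0,0.015],"hand": 0.06}
    - {"translation": [-0.003,0.035,0],"turn": [0,0,0.015],"hand": 0.06}
    - {"translation": [-0.004,0.034,0],"turn": [0,0,0.013],"hand": 0.06}

```text
time: 8.45
ee_pos: [0.4215, 0.0263, 0.0638]
eef_rot: [0.999, 0.042, 0.002, 0.002]
ft_force: [-0.3, 0.1, 0.3]
width: 0.0326
```

>>> apply_moves:
  deltas:
    - {"translation": [0,0,0],"turn": [0,0,0],"hand": 0.06}
    - {"translation": [0,0,0],"turn": [0,0,0],"hand": 0.06}

```text
time: 8.65
ee_pos: [0.4212, 0.0303, 0.064]
eef_rot: [0.999, 0.045, 0.002, 0.002]
ft_force: [0.2, 0.1, 0.1]
width: 0.0487
```

```bash
python3 st.py
```

```text
t 8.65 pos [0.4212 0.0303 0.064 ] yaw 0.09054419601197962 z [ 0.005 -0.003 -1.   ] F [0.1976 0.1292 0.133 ] w 0.04868301126016036
```

>>> apply_moves:
  deltas:
    - {"translation": [-0.002,0.004,-0.02],"turn": [0.003,0.005,0],"hand": 0.05}
    - {"translation": [0,0,-0.025],"turn": [0,0,0],"hand": 0.05}
    - {"translation": [0,0,-0.02],"turn": [0,0.003,0],"hand": 0.05}
    - {"translation": [0,0,0],"turn": [0,0,0],"hand": 0.05}
    - {"translation": [0,0,0],"turn": [0,0,0],"hand": 0.05}

```text
time: 9.15
ee_pos: [0.4202, 0.0303, -0.0029]
eef_rot: [0.999, 0.042, -0.001, 0.0]
ft_force: [0.0, 0.6, -0.2]
width: 0.05
```

```bash
python3 st.py
```

```text
t 9.15 pos [ 0.4202  0.0303 -0.0029] yaw 0.08491973822897961 z [-0.0024 -0.0005 -1.    ] F [ 0.0111  0.6307 -0.1668] w 0.0499570810569955
```

>>> apply_moves:
  deltas:
    - {"translation": [0,0.004,-0.009],"turn": [0,-0.002,0.005],"hand": 0.05}
    - {"translation": [0,0,0],"turn": [0,0,0],"hand": 0.03}
    - {"translation": [0,0,0],"turn": [0,0,0],"hand": 0.0}
    - {"translation": [0,0,0],"turn": [0,0,0],"hand": 0.0}
    - {"translation": [0,0,0],"turn": [0,0,0],"hand": 0.0}
  newtons: 20

```text
time: 9.65
ee_pos: [0.4222, 0.0337, -0.0101]
eef_rot: [0.999, 0.044, 0.002, 0.001]
ft_force: [0.4, -0.2, -0.5]
width: 0.0258
```

>>> apply_moves:
  deltas:
    - {"translation": [0,0,0],"turn": [0,0,0],"hand": 0.0}
    - {"translation": [0,0,0],"turn": [0,0,0],"hand": 0.0}
    - {"translation": [0,0,0],"turn": [0,0,0],"hand": 0.0}
    - {"translation": [0,0,0],"turn": [0,0,0],"hand": 0.0}

```text
time: 10.05
ee_pos: [0.4224, 0.0337, -0.0097]
eef_rot: [0.999, 0.044, 0.002, 0.001]
ft_force: [-0.4, -0.2, -1.1]
width: 0.0121
```

```bash
python3 st.py
```

```text
t 10.05 pos [ 0.4224  0.0337 -0.0097] yaw 0.0885463284472476 z [ 0.0046 -0.0015 -1.    ] F [-0.426  -0.2476 -1.1057] w 0.01205874897146076
```

Gripped, width 12.1 mm. Now I slide the tray to the pre-entry pose: nose 20 mm in front of the bay, 10 mm right of the middle, and square.

>>> apply_moves:
  deltas:
    - {"translation": [0.005,-0.003,0],"turn": [0,0.004,-0.01],"hand": 0.0}
    - {"translation": [0.014,-0.008,0],"turn": [0,0,-0.026],"hand": 0.0}
    - {"translation": [0.014,-0.008,0],"turn": [0,0,-0.026],"hand": 0.0}
    - {"translation": [0.014,-0.008,0],"turn": [0,0,-0.026],"hand": 0.0}
    - {"translation": [0.014,-0.007,0],"turn": [0,0,-0.026],"hand": 0.0}

```text
time: 10.55
ee_pos: [0.4829, 0.0005, -0.0098]
eef_rot: [1.0, -0.013, -0.002, 0.001]
ft_force: [-5.5, 3.0, 6.9]
width: 0.0118
```

>>> apply_moves:
  deltas:
    - {"translation": [0,0,0],"turn": [0,0,0],"hand": 0.0}
    - {"translation": [0,0,0],"turn": [0,0,0],"hand": 0.0}

```text
time: 10.75
ee_pos: [0.4844, -0.0002, -0.0097]
eef_rot: [1.0, -0.014, -0.002, 0.0]
ft_force: [-3.4, 0.9, 4.6]
width: 0.0115
```

```bash
python3 st.py
```

```text
t 10.75 pos [ 0.4844 -0.0002 -0.0097] yaw -0.02729724561421894 z [-0.0034 -0.0009 -1.    ] F [-3.4346  0.8943  4.5929] w 0.011530229397687065
```

>>> apply_moves:
  deltas:
    - {"translation": [0.004,-0.003,0.001],"turn": [0.001,-0.003,-0.006],"hand": 0.0}
    - {"translation": [0,0,0],"turn": [0,0,0],"hand": 0.0}

```text
time: 10.95
ee_pos: [0.4871, -0.003, -0.0092]
eef_rot: [1.0, -0.016, -0.001, 0.0]
ft_force: [-0.0, 0.0, -2.5]
width: 0.0118
```

```bash
python3 st.py
python3 - <<'E'
from ov import *
from bench import camera,readout
a=camera("top")[:,:,::-1].copy();b=camera("scene")[:,:,::-1].copy()
cv2.imwrite("pics/t5.png",a);cv2.imwrite("pics/s5.png",b)
p=readout.read_state()["ee_pos"]; t=[p[0]+.0803,p[1]-.0027,-.034]; s=[.6492,.0014,-.034]; print(t)
B=crop(b,(268,205),(90,100),6); A=crop(a,(258,215),(43,100),6)
draw(A,"top",t,s,np.array((258,215)),6); draw(B,"scene",t,s,np.array((268,205)),6)
cv2.imwrite("pics/v6.png",np.hstack([A,B]))
E
```

```text
t 10.95 pos [ 0.4871 -0.003  -0.0092] yaw -0.032206373094300904 z [-0.002  0.    -1.   ] F [-0.0384  0.0285 -2.4794] w 0.01175352372997484
[np.float64(0.5670625882585445), np.float64(-0.005349036497877137), -0.034]
```

View pics/v6.png

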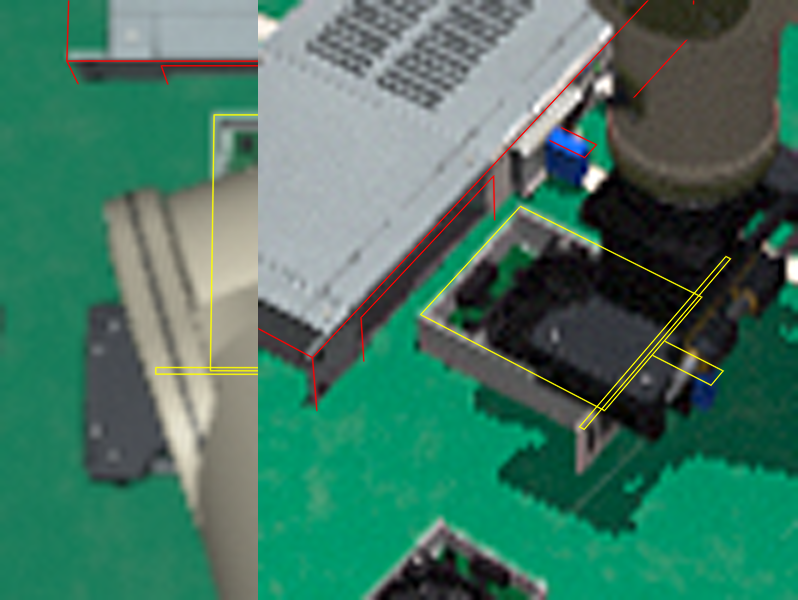

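The tray sits at about shelf (−0.082, −0.0095) and is square. In the top view it is about 0.8 px lower and further right than the overlay, and the shelf end is shifted right by about the same. Entering gently.

>>> apply_moves:
  deltas:
    - {"translation": [0.012,-0.001,0],"turn": [0,-0.002,-0.002],"hand": 0.0}
    - {"translation": [0.012,-0.001,0],"turn": [0,0,0],"hand": 0.0}
    - {"translation": [0.006,-0.001,0],"turn": [0,0,0],"hand": 0.0}

```text
time: 11.35
ee_pos: [0.5177, -0.0058, -0.0094]
eef_rot: [1.0, -0.017, -0.001, 0.0]
ft_force: [0.3, 1.6, -2.9]
width: 0.0117
```

```bash
cat >> st.py <<'E'
p=s["ee_pos"]; yaw=np.arctan2(X[1,0],X[0,0]); o=p[:2]+.0804*np.array([np.cos(yaw),np.sin(yaw)])
d=o-[.6492,.0014]; c,q=np.cos(-.034),np.sin(-.034)
print("tray in shelf: nose x",c*d[0]+q*d[1]+.06,"y",-q*d[0]+c*d[1],"dyaw",yaw+.034,"T",s["torque"])
E
python3 st.py
```

```text
t 11.35 pos [ 0.5177 -0.0058 -0.0094] yaw -0.03300263439524541 z [-0.0012 -0.0007 -1.    ] F [ 0.3053  1.6194 -2.9055] w 0.011659923924858864
tray in shelf: nose x 0.009257211761515637 y -0.011542969843893391 dyaw 0.0009973656047545937 T [0.0755 0.2572 0.0562]
```

>>> apply_moves:
  deltas:
    - {"translation": [0.008,-0.0003,0],"turn": [0,0,-0.001],"hand": 0.0}
    - {"translation": [0.009,-0.0003,0],"turn": [0,0,0],"hand": 0.0}
    - {"translation": [0.008,-0.0003,0],"turn": [0,0,0],"hand": 0.0}
    - {"translation": [0.006,0,0],"turn": [0,0,0],"hand": 0.0}
    - {"translation": [0,0,0],"turn": [0,0,0],"hand": 0.0}

```text
time: 11.85
ee_pos: [0.5531, -0.0066, -0.0096]
eef_rot: [1.0, -0.017, -0.0, -0.0]
ft_force: [1.1, -1.0, -1.7]
width: 0.0118
```

```bash
python3 st.py
```

```text
t 11.85 pos [ 0.5531 -0.0066 -0.0096] yaw -0.03444562189184621 z [-0.0007  0.0001 -1.    ] F [ 1.1071 -0.9608 -1.7022] w 0.011772515545253652
tray in shelf: nose x 0.04462368000769834 y -0.011297880657388492 dyaw -0.0004456218918462082 T [-0.1021 -0.1611 -0.0262]
```

>>> apply_moves:
  deltas:
    - {"translation": [0,0.0015,0],"turn": [0,0,0],"hand": 0.0}
    - {"translation": [0,0.0015,0],"turn": [0,0,0],"hand": 0.0}

```text
time: 12.05
ee_pos: [0.5532, -0.004, -0.0096]
eef_rot: [1.0, -0.018, -0.0, 0.0]
ft_force: [0.7, -1.3, -1.7]
width: 0.0118
```

>>> apply_moves:
  deltas:
    - {"translation": [0,0.0015,0],"turn": [0,0,0],"hand": 0.0}
    - {"translation": [0,0.0015,0],"turn": [0,0,0],"hand": 0.0}

```text
time: 12.25
ee_pos: [0.5528, -0.001, -0.0096]
eef_rot: [1.0, -0.018, -0.0, 0.0]
ft_force: [-0.3, -0.9, -2.0]
width: 0.012
```

>>> apply_moves:
  deltas:
    - {"translation": [0,0.0015,0],"turn": [0,0,0],"hand": 0.0}
    - {"translation": [0,0.0015,0],"turn": [0,0,0],"hand": 0.0}

```text
time: 12.45
ee_pos: [0.5525, 0.0023, -0.0096]
eef_rot: [1.0, -0.018, -0.0, 0.0]
ft_force: [0.4, -0.3, -2.4]
width: 0.012
```

```bash
python3 st.py
```

```text
t 12.45 pos [ 0.5525  0.0023 -0.0096] yaw -0.035423770604090264 z [-0.0007 -0.0008 -1.    ] F [ 0.3648 -0.2892 -2.3902] w 0.011995120080757872
tray in shelf: nose x 0.043766446220192434 y -0.0025051371423664547 dyaw -0.0014237706040902617 T [-0.0973 -0.0671 -0.1241]
```

>>> apply_moves:
  deltas:
    - {"translation": [0,0.0015,0],"turn": [0,0,0.001],"hand": 0.0}
    - {"translation": [0,0.0015,0],"turn": [0,0,0],"hand": 0.0}

```text
time: 12.65
ee_pos: [0.5524, 0.0056, -0.0096]
eef_rot: [1.0, -0.017, -0.0, 0.0]
ft_force: [0.4, -1.1, -1.1]
width: 0.012
```

>>> apply_moves:
  deltas:
    - {"translation": [0,0.0015,0],"turn": [0,0,0],"hand": 0.0}
    - {"translation": [0,0.0015,0],"turn": [0,0,0],"hand": 0.0}

```text
time: 12.85
ee_pos: [0.5524, 0.0089, -0.0096]
eef_rot: [1.0, -0.017, -0.0, 0.0]
ft_force: [-0.9, -1.6, -1.4]
width: 0.0119
```

>>> apply_moves:
  deltas:
    - {"translation": [0,0.0015,0],"turn": [0,0,0],"hand": 0.0}
    - {"translation": [0,0.0015,0],"turn": [0,0,0],"hand": 0.0}

```text
time: 13.05
ee_pos: [0.5519, 0.0107, -0.0097]
eef_rot: [1.0, -0.018, -0.001, 0.001]
ft_force: [-1.5, -4.8, 1.2]
width: 0.0119
```

```bash
python3 st.py
```

```text
t 13.05 pos [ 0.5519  0.0107 -0.0097] yaw -0.0357171476947143 z [-0.002  -0.0024 -1.    ] F [-1.5242 -4.8125  1.2383] w 0.01187249916604775
tray in shelf: nose x 0.0428867459962627 y 0.005899812748508069 dyaw -0.0017171476947142952 T [-0.9535  0.2824 -0.4186]
```

Touched the left guide at tray y ≈ +5.9 mm (Fy −4.8 N). I'll ease off 0.7 mm and slide in along it.

>>> apply_moves:
  deltas:
    - {"translation": [0,-0.0007,0],"turn": [-0.002,-0.001,0.001],"hand": 0.0}
    - {"translation": [0.004,-0.0001,0],"turn": [0,0,0],"hand": 0.0}
    - {"translation": [0.004,-0.0001,0],"turn": [0,0,0],"hand": 0.0}
    - {"translation": [0.004,-0.0001,0],"turn": [0,0,0],"hand": 0.0}

```text
time: 13.45
ee_pos: [0.5623, 0.0088, -0.0097]
eef_rot: [1.0, -0.018, -0.002, 0.003]
ft_force: [-5.4, -1.9, 3.7]
width: 0.012
```

```bash
python3 st.py
```

```text
t 13.45 pos [ 0.5623  0.0088 -0.0097] yaw -0.035801626037221354 z [-0.0051 -0.0061 -1.    ] F [-5.4173 -1.9475  3.6609] w 0.01202482290533419
tray in shelf: nose x 0.05329763533927128 y 0.0043214820759319246 dyaw -0.0018016260372213516 T [-0.3519  0.986  -0.2876]
```

>>> apply_moves:
  deltas:
    - {"translation": [0,0.0005,0.0008],"turn": [0.006,-0.004,0.001],"hand": 0.0}
    - {"translation": [0.002,0,0],"turn": [0,0,0],"hand": 0.0}
    - {"translation": [0.002,0,0],"turn": [0,0,0],"hand": 0.0}

```text
time: 13.75
ee_pos: [0.5658, 0.009, -0.0094]
eef_rot: [1.0, -0.017, -0.001, -0.0]
ft_force: [-2.7, -2.4, -0.4]
width: 0.0119
```

```bash
python3 st.py
```

```text
t 13.75 pos [ 0.5658  0.009  -0.0094] yaw -0.03494619663510116 z [-0.0027  0.0001 -1.    ] F [-2.6791 -2.3986 -0.4158] w 0.011904602027349397
tray in shelf: nose x 0.05674392289818229 y 0.004678210496124623 dyaw -0.0009461966351011555 T [-0.5509  0.5209 -0.3002]
```

>>> apply_moves:
  deltas:
    - {"translation": [0.003,-0.0001,0],"turn": [0,-0.002,0],"hand": 0.0}
    - {"translation": [0.003,-0.0001,0],"turn": [0,0,0],"hand": 0.0}
    - {"translation": [0.003,-0.0001,0],"turn": [0,0,0],"hand": 0.0}

```text
time: 14.05
ee_pos: [0.5747, 0.0087, -0.0096]
eef_rot: [1.0, -0.017, -0.001, 0.0]
ft_force: [-2.6, -2.7, -0.4]
width: 0.0119
```

```bash
python3 st.py
```

```text
t 14.05 pos [ 0.5747  0.0087 -0.0096] yaw -0.03480400739844183 z [-0.0018 -0.0001 -1.    ] F [-2.6112 -2.7404 -0.3742] w 0.011865032304253518
tray in shelf: nose x 0.06569229982655607 y 0.004658088932643136 dyaw -0.0008040073984418306 T [-0.6075  0.7072 -0.2923]
```

Past both guide ends with only light drag. Continuing.

>>> apply_moves:
  deltas:
    - {"translation": [0.004,-0.0002,0],"turn": [0,-0.001,0],"hand": 0.0}
    - {"translation": [0.004,-0.0002,0],"turn": [0,0,0],"hand": 0.0}
    - {"translation": [0.004,-0.0001,0],"turn": [0,0,0],"hand": 0.0}
    - {"translation": [0.004,-0.0001,0],"turn": [0,0,0],"hand": 0.0}

```text
time: 14.45
ee_pos: [0.5921, 0.0079, -0.0097]
eef_rot: [1.0, -0.017, -0.001, 0.0]
ft_force: [-4.2, -2.6, 0.6]
width: 0.012
```

```bash
python3 st.py
```

```text
t 14.45 pos [ 0.5921  0.0079 -0.0097] yaw -0.034847082127331334 z [-0.001  -0.0003 -1.    ] F [-4.2436 -2.6112  0.6222] w 0.01200807053990957
tray in shelf: nose x 0.08306091956030073 y 0.0045335757419728015 dyaw -0.000847082127331332 T [-0.5552  0.7297 -0.2669]
```

>>> apply_moves:
  deltas:
    - {"translation": [0.004,-0.0004,0.0003],"turn": [0,-0.001,0],"hand": 0.0}
    - {"translation": [0.004,-0.0002,0],"turn": [0,0,0],"hand": 0.0}
    - {"translation": [0.004,-0.0001,0],"turn": [0,0,0],"hand": 0.0}
    - {"translation": [0.004,-0.0001,0],"turn": [0,0,0],"hand": 0.0}
    - {"translation": [0.004,-0.0001,0],"turn": [0,0,0],"hand": 0.0}

```text
time: 14.95
ee_pos: [0.614, 0.0069, -0.0097]
eef_rot: [1.0, -0.017, 0.0, 0.0]
ft_force: [-2.8, -1.7, -0.3]
width: 0.0117
```

```bash
python3 st.py
```

```text
t 14.95 pos [ 0.614   0.0069 -0.0097] yaw -0.03497263760070868 z [ 0.     -0.0001 -1.    ] F [-2.8432 -1.7244 -0.2678] w 0.011678332614985205
tray in shelf: nose x 0.10500517344076091 y 0.00425610332794297 dyaw -0.0009726376007086757 T [-0.5374  0.6371 -0.3061]
```

>>> apply_moves:
  deltas:
    - {"translation": [0.003,-0.0002,0],"turn": [0,0,0],"hand": 0.0}
    - {"translation": [0.003,-0.0001,0],"turn": [0,0,0],"hand": 0.0}
    - {"translation": [0.002,-0.0001,0],"turn": [0,0,0],"hand": 0.0}

```text
time: 15.25
ee_pos: [0.623, 0.0065, -0.0096]
eef_rot: [1.0, -0.018, 0.0, 0.0]
ft_force: [-4.4, -1.2, 0.3]
width: 0.0118
```

>>> apply_moves:
  deltas:
    - {"translation": [0.002,0,0],"turn": [0,0,0],"hand": 0.0}
    - {"translation": [0.002,-0.0001,0],"turn": [0,0,0],"hand": 0.0}

```text
time: 15.45
ee_pos: [0.6249, 0.0065, -0.0097]
eef_rot: [1.0, -0.017, -0.002, 0.0]
ft_force: [-10.7, -2.8, 5.7]
width: 0.012
```

```bash
python3 st.py
```

```text
t 15.45 pos [ 0.6249  0.0065 -0.0097] yaw -0.03486987342967557 z [-0.005  -0.0007 -1.    ] F [-10.6614  -2.8181   5.6628] w 0.01200856872575698
tray in shelf: nose x 0.11591297800060982 y 0.004226313065942465 dyaw -0.0008698734296755661 T [-0.643   2.2006 -0.2976]
```

>>> apply_moves:
  deltas:
    - {"translation": [0.002,-0.0001,0.0006],"turn": [0,-0.004,0],"hand": 0.0}
    - {"translation": [0.002,-0.0001,0],"turn": [0,-0.001,0],"hand": 0.0}

```text
time: 15.65
ee_pos: [0.6267, 0.0064, -0.0097]
eef_rot: [1.0, -0.017, -0.002, 0.001]
ft_force: [-11.4, -2.7, 7.5]
width: 0.0118
```

```bash
python3 st.py
```

```text
t 15.65 pos [ 0.6267  0.0064 -0.0097] yaw -0.03446672203257314 z [-0.0048 -0.0012 -1.    ] F [-11.4107  -2.6534   7.539 ] w 0.011816766781373694
tray in shelf: nose x 0.11776458506354129 y 0.004192124434061475 dyaw -0.00046672203257313444 T [-0.5132  2.2984 -0.253 ]
```

>>> apply_moves:
  deltas:
    - {"translation": [0.0025,-0.0001,0.001],"turn": [0,-0.004,0],"hand": 0.0}
    - {"translation": [0.0025,-0.0001,0.0005],"turn": [0,-0.002,0],"hand": 0.0}

```text
time: 15.85
ee_pos: [0.6292, 0.0062, -0.0093]
eef_rot: [1.0, -0.017, -0.002, 0.001]
ft_force: [-10.8, -2.8, 0.1]
width: 0.0119
```

>>> apply_moves:
  deltas:
    - {"translation": [0.0025,-0.0001,0.0005],"turn": [0,-0.002,0],"hand": 0.0}

```text
time: 15.95
ee_pos: [0.6292, 0.0059, -0.0097]
eef_rot: [1.0, -0.017, -0.004, 0.001]
ft_force: [-15.0, -2.9, 4.6]
width: 0.0119
```

```bash
python3 st.py
```

```text
t 15.95 pos [ 0.6292  0.0059 -0.0097] yaw -0.03397608105275332 z [-0.0076 -0.0024 -1.    ] F [-14.9994  -2.8882   4.5693] w 0.011922525415674018
tray in shelf: nose x 0.12027855235291729 y 0.003863757753255276 dyaw 2.3918947246681643e-05 T [-0.5215  2.9842 -0.1814]
```

>>> apply_moves:
  deltas:
    - {"translation": [0.003,0,0.0005],"turn": [0,-0.004,0],"hand": 0.0}
    - {"translation": [0.003,0,0.0005],"turn": [0,-0.002,0],"hand": 0.0}

```text
time: 16.15
ee_pos: [0.6292, 0.0059, -0.0097]
eef_rot: [1.0, -0.017, -0.007, 0.002]
ft_force: [-16.7, -2.7, 8.4]
width: 0.0118
```

```bash
python3 st.py
```

```text
t 16.15 pos [ 0.6292  0.0059 -0.0097] yaw -0.03329650523258369 z [-0.0144 -0.0041 -0.9999] F [-16.7404  -2.708    8.4043] w 0.011765613215796042
tray in shelf: nose x 0.12022779505546341 y 0.003896058719024444 dyaw 0.00070349476741631 T [-0.5784  3.5849 -0.2234]
```

Hard stop at an estimated nose x of 120 mm (17 N, no further motion), which matches home. Now relax, release and lift.

>>> apply_moves:
  deltas:
    - {"translation": [0,0,0],"turn": [0,0,0],"hand": 0.0}
    - {"translation": [0,0,0],"turn": [0,0,0],"hand": 0.035}
    - {"translation": [0,0,0],"turn": [0,0,0],"hand": 0.035}
    - {"translation": [0,0,0],"turn": [0,0,0],"hand": 0.035}
    - {"translation": [0,0,0],"turn": [0,0,0],"hand": 0.035}

```text
time: 16.65
ee_pos: [0.6316, 0.0086, -0.0082]
eef_rot: [1.0, -0.015, -0.005, 0.001]
ft_force: [-0.0, -0.8, -0.4]
width: 0.0325
```

```bash
python3 st.py
python3 - <<'E'
from h import *
print(place([.6492,.0014,-.034],[(-.022,-.110,0),(-.022,-.080,0)]))
E
```

```text
t 16.65 pos [ 0.6316  0.0086 -0.0082] yaw -0.03036101894338982 z [-0.0093 -0.0014 -1.    ] F [-0.0477 -0.7845 -0.3842] w 0.03247830652910673
tray in shelf: nose x 0.12256879611453482 y 0.006913441149182074 dyaw 0.0036389810566101813 T [ 0.0701  0.0115 -0.0102]
[[ 0.62347344 -0.10778857  0.        ]
 [ 0.62449324 -0.07780591  0.        ]]
```

>>> apply_moves:
  deltas:
    - {"translation": [0,0,0.03],"turn": [0.001,-0.009,-0.003],"hand": 0.04}
    - {"translation": [0,0,0.035],"turn": [0,0,0],"hand": 0.04}
    - {"translation": [-0.003,-0.04,0],"turn": [0,0,0],"hand": 0.04}
    - {"translation": [-0.003,-0.04,0],"turn": [0,0,0],"hand": 0.04}
    - {"translation": [-0.002,-0.033,0],"turn": [0,0,0],"hand": 0.04}

```text
time: 17.15
ee_pos: [0.6246, -0.0983, 0.0606]
eef_rot: [1.0, -0.01, 0.002, -0.002]
ft_force: [0.9, -0.2, 0.4]
width: 0.0398
```

>>> apply_moves:
  deltas:
    - {"translation": [0,0,0],"turn": [0,0,0],"hand": 0.04}
    - {"translation": [0,0,0],"turn": [0,0,0],"hand": 0.04}

```text
time: 17.35
ee_pos: [0.6245, -0.105, 0.0609]
eef_rot: [1.0, -0.014, 0.002, -0.001]
ft_force: [0.8, 0.0, -0.1]
width: 0.0398
```

```bash
python3 st.py
python3 - <<'E'
from ov import *
from bench import camera
a=camera("top")[:,:,::-1].copy();b=camera("scene")[:,:,::-1].copy()
cv2.imwrite("pics/t7.png",a);cv2.imwrite("pics/s7.png",b)
s=[.6492,.0014,-.034]; o=place(s,[(.06,.004,0)])[0]; t=[o[0],o[1],-.034]
B=crop(b,(270,205),(80,85),6); A=crop(a,(265,205),(53,85),6)
draw(A,"top",t,None,np.array((265,205)),6); 
cv2.imwrite("pics/v7.png",np.hstack([A,B]))
E
```

```text
t 17.35 pos [ 0.6245 -0.105   0.0609] yaw -0.0283227565929191 z [ 0.0046  0.0013 -1.    ] F [ 0.8172  0.028  -0.1328] w 0.039781284039960875
tray in shelf: nose x 0.11932940174678275 y -0.10669843682658676 dyaw 0.005677243407080902 T [0.1439 0.0448 0.0589]
```

View pics/v7.png

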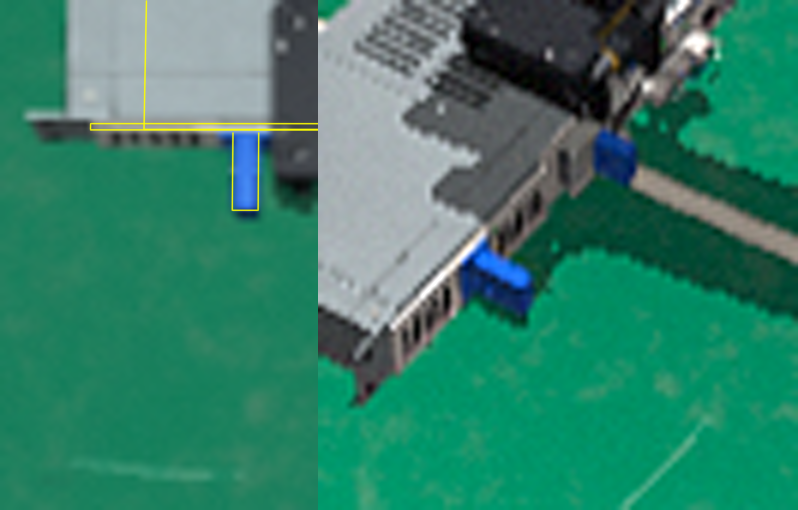

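The picture shows the face plate flush with the shelf front, and the grip end matches the home overlay. Next I lower onto the latch knob.

>>> apply_moves:
  deltas:
    - {"translation": [-0.001,-0.003,-0.02],"turn": [-0.001,0.004,-0.005],"hand": 0.04}
    - {"translation": [0,0,-0.02],"turn": [0,0,0],"hand": 0.04}
    - {"translation": [0,0,0],"turn": [0,0,0],"hand": 0.04}
    - {"translation": [0,0,0],"turn": [0,0,0],"hand": 0.04}

```text
time: 17.85
ee_pos: [0.6235, -0.1028, 0.0179]
eef_rot: [1.0, -0.013, -0.0, -0.001]
ft_force: [-0.1, 0.2, -0.6]
width: 0.0401
```

```bash
python3 st.py
```

```text
t 17.85 pos [ 0.6235 -0.1028  0.0179] yaw -0.02691218767602544 z [-0.0004  0.0017 -1.    ] F [-0.1425  0.1744 -0.5624] w 0.04010279429500268
tray in shelf: nose x 0.11829353547217562 y -0.10444201655922293 dyaw 0.007087812323974561 T [-0.0045  0.0364 -0.0217]
```

>>> apply_moves:
  deltas:
    - {"translation": [0,-0.0045,0],"turn": [0,0,-0.007],"hand": 0.04}
    - {"translation": [0,0,0],"turn": [0,0,0],"hand": 0.04}
    - {"translation": [0,0,-0.013],"turn": [0,0,0],"hand": 0.04}
    - {"translation": [0,0,-0.013],"turn": [0,0,0],"hand": 0.04}
    - {"translation": [0,0,0],"turn": [0,0,0],"hand": 0.04}

```text
time: 18.35
ee_pos: [0.6245, -0.107, -0.0086]
eef_rot: [1.0, -0.017, 0.001, -0.001]
ft_force: [-1.1, 0.2, 0.1]
width: 0.0402
```

```bash
python3 st.py
```

```text
t 18.35 pos [ 0.6245 -0.107  -0.0086] yaw -0.03360545065877903 z [ 0.0019  0.0014 -1.    ] F [-1.0547  0.1928  0.1194] w 0.04020936648248711
tray in shelf: nose x 0.1194249591613922 y -0.10912786211522606 dyaw 0.00039454934122096913 T [-0.0323  0.0292 -0.0054]
```

Close on the knob lightly (watching the y force), then slide.

>>> apply_moves:
  deltas:
    - {"translation": [0,0,0],"turn": [0,0,0],"hand": 0.0}
    - {"translation": [0,0,0],"turn": [0,0,0],"hand": 0.0}
    - {"translation": [0,0,0],"turn": [0,0,0],"hand": 0.0}
    - {"translation": [0,0,0],"turn": [0,0,0],"hand": 0.0}
    - {"translation": [0,0,0],"turn": [0,0,0],"hand": 0.0}
  newtons: 15

```text
time: 18.85
ee_pos: [0.6246, -0.1068, -0.0087]
eef_rot: [1.0, -0.017, 0.001, -0.001]
ft_force: [1.1, 0.7, -3.1]
width: 0.0119
```

```bash
python3 st.py
```

```text
t 18.85 pos [ 0.6246 -0.1068 -0.0087] yaw -0.03341348678673555 z [ 0.0018  0.0016 -1.    ] F [ 1.0911  0.7461 -3.0668] w 0.011909257272391798
tray in shelf: nose x 0.11949920825063823 y -0.10894835876304454 dyaw 0.0005865132132644515 T [ 0.0467 -0.1203 -0.0533]
```

>>> apply_moves:
  deltas:
    - {"translation": [0.0001,0.004,0],"turn": [0,0,0],"hand": 0.0}
    - {"translation": [0.0001,0.004,0],"turn": [0,0,0],"hand": 0.0}
    - {"translation": [0.0001,0.004,0],"turn": [0,0,0],"hand": 0.0}

```text
time: 19.15
ee_pos: [0.6249, -0.0964, -0.0087]
eef_rot: [1.0, -0.018, 0.001, 0.0]
ft_force: [1.5, -2.5, -2.2]
width: 0.0123
```

>>> apply_moves:
  deltas:
    - {"translation": [0.0002,0.004,0],"turn": [0,0,0],"hand": 0.0}
    - {"translation": [0.0001,0.004,0],"turn": [0,0,0],"hand": 0.0}

```text
time: 19.35
ee_pos: [0.6252, -0.0878, -0.0087]
eef_rot: [1.0, -0.018, 0.001, 0.0]
ft_force: [1.6, -1.9, -1.9]
width: 0.0118
```

```bash
python3 st.py
```

```text
t 19.35 pos [ 0.6252 -0.0878 -0.0087] yaw -0.035513623282717954 z [ 0.002  -0.0008 -1.    ] F [ 1.595  -1.8916 -1.9338] w 0.011780430356719308
tray in shelf: nose x 0.11947089211277598 y -0.09013191051993666 dyaw -0.0015136232827179519 T [-0.4863 -0.2541 -0.018 ]
```

19 mm so far with about 2 N of friction. On to the end stop.

>>> apply_moves:
  deltas:
    - {"translation": [0.0001,0.004,0],"turn": [0,0,0.001],"hand": 0.0}
    - {"translation": [0.0001,0.004,0],"turn": [0,0,0],"hand": 0.0}

```text
time: 19.55
ee_pos: [0.6255, -0.079, -0.0087]
eef_rot: [1.0, -0.017, 0.001, 0.0]
ft_force: [0.5, -2.5, -2.0]
width: 0.0116
```

>>> apply_moves:
  deltas:
    - {"translation": [0.0001,0.003,0],"turn": [0,0,0],"hand": 0.0}
    - {"translation": [0,0.003,0],"turn": [0,0,0],"hand": 0.0}

```text
time: 19.75
ee_pos: [0.6255, -0.0791, -0.0087]
eef_rot: [1.0, -0.019, 0.001, 0.004]
ft_force: [2.2, -11.7, -1.5]
width: 0.0122
```

>>> apply_moves:
  deltas:
    - {"translation": [0,0.003,0],"turn": [0,0,0],"hand": 0.0}

```text
time: 19.85
ee_pos: [0.6256, -0.0791, -0.0087]
eef_rot: [1.0, -0.02, 0.001, 0.006]
ft_force: [1.2, -10.1, -2.0]
width: 0.012
```

```bash
python3 st.py
```

```text
t 19.85 pos [ 0.6256 -0.0791 -0.0087] yaw -0.04041517419895915 z [ 0.0021 -0.012  -0.9999] F [  1.23   -10.0772  -2.0247] w 0.011990481718095043
tray in shelf: nose x 0.11950159034226576 y -0.0818185995248459 dyaw -0.00641517419895915 T [-1.9736 -0.3424  0.1074]
```

End stop reached after 27.7 mm of travel from the 0–3 mm open position, with 11 N and no further motion. Release and lift clear.

>>> apply_moves:
  deltas:
    - {"translation": [0,0,0],"turn": [0,0,0],"hand": 0.035}
    - {"translation": [0,0,0],"turn": [0,0,0],"hand": 0.035}
    - {"translation": [0,0,0],"turn": [0,0,0],"hand": 0.035}
    - {"translation": [0,0,0],"turn": [0,0,0],"hand": 0.035}
    - {"translation": [0,0,0],"turn": [0,0,0],"hand": 0.035}

```text
time: 20.35
ee_pos: [0.6257, -0.0761, -0.0082]
eef_rot: [1.0, -0.019, 0.001, 0.005]
ft_force: [0.4, 0.3, 0.4]
width: 0.0342
```

>>> apply_moves:
  deltas:
    - {"translation": [0,0,0.02],"turn": [0,0,0],"hand": 0.035}
    - {"translation": [0,0,0.04],"turn": [0,0,0],"hand": 0.035}
    - {"translation": [0,0,0.04],"turn": [0,0,0],"hand": 0.035}
    - {"translation": [-0.03,0,0.03],"turn": [0,0,0],"hand": 0.035}
    - {"translation": [-0.04,0,0],"turn": [0,0,0],"hand": 0.035}

```text
time: 20.85
ee_pos: [0.5553, -0.0727, 0.1244]
eef_rot: [1.0, -0.017, 0.0, 0.003]
ft_force: [-0.2, 0.2, 0.8]
width: 0.0351
```

>>> apply_moves:
  deltas:
    - {"translation": [-0.03,-0.03,0],"turn": [0,0,0],"hand": 0.035}
    - {"translation": [-0.02,-0.045,0],"turn": [0,0,0],"hand": 0.035}
    - {"translation": [0,-0.045,0],"turn": [0,0,0],"hand": 0.035}
    - {"translation": [0,0,0],"turn": [0,0,0],"hand": 0.035}
    - {"translation": [0,0,0],"turn": [0,0,0],"hand": 0.035}

```text
time: 21.35
ee_pos: [0.5, -0.1942, 0.1272]
eef_rot: [1.0, -0.016, 0.002, 0.004]
ft_force: [0.2, -0.2, 0.5]
width: 0.0347
```

```bash
python3 st.py
python3 - <<'E'
from ov import *
from bench import camera
np.set_printoptions(precision=4,suppress=True)
for n in("top","scene"):
    im=camera(n)[:,:,::-1].copy(); cv2.imwrite(f"pics/{n}9.png",im); o=cv2.imread(f"pics/{n}0.png")
    b,g,r=[im[:,:,i].astype(int) for i in range(3)]
    m=((b>130)&(b-r>80)&(b-g>40)).astype(np.uint8)
    k,_,st,ce=cv2.connectedComponentsWithStats(m)
    s=[.6492,.0014,-.034]
    print(n,"pred knob q=30/grip",proj(n,place(s,[(-.022,-.08,.036),(-.022,-.11,.036),(-.021,.004,.036)])))
    for i in range(1,k):
        if st[i,4]>8 and 260<ce[i,0]<380 and 200<ce[i,1]<320: print(ce[i],st[i])
E
```

```text
t 21.35 pos [ 0.5    -0.1942  0.1272] yaw -0.031176432649681805 z [ 0.0038 -0.0083 -1.    ] F [ 0.1575 -0.2177  0.52  ] w 0.034743146524564755
tray in shelf: nose x -0.002090295241089557 y -0.20035114570010348 dyaw 0.002823567350318197 T [ 0.0874 -0.0573  0.0121]
top pred knob q=30/grip [[335.6111 233.2367]
 [346.392  233.2458]
 [305.4257 232.8657]]
[305.661  232.3559] [302 227   9  13  59]
[335.9524 233.0952] [334 229   5   9  42]
scene pred knob q=30/grip [[315.0286 233.6297]
 [319.9935 228.2576]
 [300.4241 249.0349]]
[314.6818 233.4545] [312 231   7   6  22]
[299.7179 248.9487] [294 245  12   8  39]
[286.1481 317.3704] [283 313   8   9  27]
```

In both cameras the knob lies within 0.4 px of the prediction for fully across, and the grip within about 0.7 px of the home prediction. The robot is clear of everything, so I'm handing in.

```bash
python3 -c "
from bench import order; print(order.close_job())"
```

```text
the job is handed in; nothing more can be done
None
```

The fan tray is home in the bay and the latch is slid all the way across in front of it. I handed the job in at about 21 s; it reported no verdict.

**What I did:** I slid the larger tray nose first into the opening and felt for the left guide, touching it at about 5 N. I then followed it in until the tray stopped hard. The highest wrist force while pushing the tray was about 17 N along the bay. The latch reached its end stop after 27.7 mm of travel, and I let go and moved the arm clear.

**Last checks:**
- **Tray:** before latching, the face plate looked flush with the shelf front. The overlay of the home pose matched the grip, and after latching the grip was within about 0.7 px of that pose in both cameras.
- **Latch:** the knob is within about 0.4 px of where it should be fully across, in both cameras. Wrist force is close to zero.
- **Bystanders:** I did not measure their positions at the end. The only unplanned contact I saw was my deliberate probe of the bench.

**What failed or disagreed:**
- **First grasp:** it closed on nothing. The reported tool height was about 33 mm lower than the real fingertips. I confirmed this by touching the bench, then grasped again with that correction. The tray was not moved by the miss.
- **Fit:** mid-way, the tray overlay in the top camera was about 2 mm off.

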